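# Stack the tiered lunch box beside the microwave

### The job

Put the lunch box together on its wooden stand, in this order: first the deep tier on the stand, then the shallow divided tier on it, then the lid on top, each lined up with the one below and fully seated, and last lay the cutlery case in the groove of the lid. Leave the amber jar, the steel shaker and the blue cup standing where they are.

Things in the scene. Friction and masses are not known exactly. Their poses are not given: they have to be found in the camera images.
- stand: Flat wooden stand, fixed to the counter: 84 (x) x 174 (y) mm, 16 mm high, with a recess 50 x 140 mm, 8 mm deep, in its top. A tier's feet drop into the recess with 2.5 mm play each way, till its box rests on the rim; the feet's taper forgives about 6 mm on the way in (the same at every level of the stack). Origin: centre of its underside. y is its long direction, z up; half-turn symmetric.
- deep_tier: Open white plastic box, undivided, 60 (x) x 150 (y) x 50 (z) mm, walls 5 mm, opening 50 x 140 mm. The lowest 6 mm are four tapered feet set in from the edges; straight sides from 6 to 50 mm. Seated on the stand its origin is 10 mm above the stand's. 120 to 220 g. Origin: centre of its underside, at the foot tips. y long direction, z up; either way round is right. Grip across the 60 mm.
- shallow_tier: Open white plastic box, 60 (x) x 150 (y) x 34 (z) mm, with one low partition across it near the middle, walls 5 mm, opening 50 x 140 mm. The lowest 6 mm are tapered feet; straight sides from 6 to 34 mm. Seated, its origin is 44 mm above the deep tier's. 90 to 165 g. Origin: centre of its underside, at the foot tips. y long direction, z up; either way round is right. Grip across the 60 mm.
- lid: Flat white plastic lid, 60 (x) x 150 (y) x 17 (z) mm: 6 mm tapered feet, then a slab with straight sides from 6 to 17 mm. Groove along its top: 28 (x) x 140 (y) mm, 5 mm deep, ends closed, floor 12 mm above the origin. Seated, its origin is 28 mm above the shallow tier's. 75 to 135 g. Origin: centre of its underside, at the foot tips. y long direction, z up; half-turn symmetric.
- case: Cutlery case: slim dark wooden bar 18 (x) x 122 (y) x 22 (z) mm with a thin metal band round it. Lying in the lid's groove its origin is 12 mm above the lid's origin and it stands 17 mm proud of the lid. About 40 to 70 g. Origin: centre of its underside. y is the long direction, z up. Either way round is right.
- jar: Bystander: small amber glass jar with a steel cap, 54 mm across, 65 mm high, loose. Origin: centre of its underside.
- shaker: Bystander: steel shaker, 42 mm across, 67 mm high, narrowing to the top, loose. Origin: centre of its underside.
- cup: Bystander: blue ceramic cup without a handle, 68 mm across, 70 mm high, loose. Origin: centre of its underside.
There are look-alikes about, which are no part of the job. Of the things like the case, leave any that is green or turquoise; of the rest the larger one is meant.

How it is judged:
On the way, in this order (a step that is already met when the one before it is completed fails the run):
1. the deep tier is seated on the wooden stand (z of deep_tier in the frame of stand between 0.007 and 0.013 m and x of deep_tier in the frame of stand between -0.007 and 0.007 m and y of deep_tier in the frame of stand between -0.007 and 0.007 m and angle between the y axis of deep_tier and the y axis of stand, either way round below 0.1 rad and angle between deep_tier's own z axis and vertical below 0.08 rad), for 0.2 s.
2. the shallow divided tier is seated on the deep tier (all of step 1 and z of shallow_tier in the frame of deep_tier between 0.041 and 0.047 m and x of shallow_tier in the frame of deep_tier between -0.007 and 0.007 m and y of shallow_tier in the frame of deep_tier between -0.007 and 0.007 m and angle between the y axis of shallow_tier and the y axis of deep_tier, either way round below 0.1 rad and angle between shallow_tier's own z axis and vertical below 0.08 rad), for 0.2 s.
3. the lid is seated on the shallow tier (all of step 2 and z of lid in the frame of shallow_tier between 0.025 and 0.031 m and x of lid in the frame of shallow_tier between -0.007 and 0.007 m and y of lid in the frame of shallow_tier between -0.007 and 0.007 m and angle between the y axis of lid and the y axis of shallow_tier, either way round below 0.1 rad and angle between lid's own z axis and vertical below 0.08 rad), for 0.2 s.
4. the cutlery case lies in the lid's groove (all of step 3 and z of case in the frame of lid between 0.009 and 0.015 m and x of case in the frame of lid between -0.008 and 0.008 m and y of case in the frame of lid between -0.013 and 0.013 m and angle between the y axis of case and the y axis of lid, either way round below 0.15 rad and angle between case's own z axis and vertical below 0.08 rad), for 0.2 s.
At the end, for the whole second after the job is handed in: All released, at rest, upright (0.08 rad): deep tier in stand, shallow on deep, lid on shallow, each within 3 mm of seated height, 7 mm of centre and 0.10 rad of the one below; case on the lid's groove floor within 3 mm in height, 8 mm across, 13 mm along, 0.15 rad (all of step 4 and linear speed of each of deep_tier, shallow_tier, lid, case below 0.02 m/s); the robot touches nothing.
It fails at once if the jar is shifted by more than 30 mm or knocked over (distance of jar from where it was at the start of the episode above 0.03 m or angle between jar's own z axis and vertical above 0.5 rad).
It fails at once if the shaker is shifted by more than 30 mm or knocked over (distance of shaker from where it was at the start of the episode above 0.03 m or angle between shaker's own z axis and vertical above 0.5 rad).
It fails at once if the cup is shifted by more than 30 mm or knocked over (distance of cup from where it was at the start of the episode above 0.03 m or angle between cup's own z axis and vertical above 0.5 rad).
It also fails if it takes over 109 s, if anything falls off the work surface, if the arm or the gripper's body presses on something with over 40 N, if the wrist force passes 120 N, or if a joint passes its speed limit or range.

### The arm

A 6-joint arm with a two-finger parallel gripper is mounted at the origin on the work surface. World frame = base frame: x ahead of the robot, y to its left, z up, the work surface at z = 0. Lengths are in m, angles in rad, forces in N, time in s.
With the tool pointing down it reaches from about 0.275 to 0.75 m from the base axis. Payload 10.2 kg.
Tool frame: the origin (TCP) lies midway between the tips of the shut fingers; the grasp point (between the pads) lies 19 mm behind it (env.hold_point_z is the distance from the TCP to the grasp point, in m); z points along the fingers, y is the line along which they close (so a half turn about z gives the same grasp; the last joint's range is limited). The gripper opens to 85 mm and grips with 20 to 120 N. Pads are 22 mm wide; open, the fingers measure 114 mm over their backs; the gripper's body (76 mm by 85 mm) begins 54 mm behind the grasp point. The pads swing forward as they close: fully open they stand 13 mm farther back than shut.
Start: joints at [1.048, 0.313, 1.498, -0, 1.331, -0.223], TCP at [0.155, 0.502, 0.197] pointing down, gripper open.
Joint ranges: [-2.94, 2.94], [-0.97, 2.17], [0.19, 2.56], [-1.23, 4.37], [0.02, 3.11], [-2.88, 2.88]. Speed limits (rad/s): [2.39, 2.39, 3.01, 3.14, 3.14, 3.14].

### API

Orientations are given as a unit quaternion [x, y, z, w].
In Python, from bench import env, kinematics, monitor, eyes, job gives the robot as it stands. The module is installed in compiled form; this text tells all that it offers. Calls block until the motion is done:
- env.reach(position, orientation): joint-space move of the TCP to a pose.
- env.movel(position, velocity=0.15, frame=None, guard=None): straight line of the TCP; frame=None keeps the orientation; velocity is the mean speed in m/s. With guard (N) it stops when the force on the tool has changed by that much, and returns True; else False.
- env.set_joints(angles): joint-space move.
- env.release() and env.close_gripper(effort=None): open the fingers fully, or close them until they stop; effort is the grip in N (None keeps the last).
- env.hold(seconds).
- kinematics.ik(position, orientation): joint angles nearest the present ones, or None.
- monitor.sense(): the state.
- eyes.grab_frame(name): name is "scene" or "side" or "wrist"; returns a dict with "frame" (384x512x3 uint8, red, green, blue), "mtx" (3x3 intrinsics, pixels), "k1" (the pictures are not rectified: a ray, as slopes to the right and down, at radius r is drawn at 1 + k1 r^2 times it, then the intrinsics apply), "view" (4x4, takes a point from world to camera coordinates). Camera axes: x right, y down, z forward; pixel columns grow to the right and rows downward; lengths in m; the calibration is good to about 2 mm. A picture is of the moment at which its call begins. There is no depth.
A pose or a line that the arm cannot do raises env.MotionError and nothing moves.
- job.hand_in(): hands the job in; it is judged then, once.
The state is a dict: "clock": time; "joints": joint angles; "qvel": joint speeds; "joint_efforts": joint torques, N m; "position": TCP position; "ee_rot": TCP orientation; "contact_force": force on the tool from outside, world axes, zero at the start; "ft_torque": the same for the moment, N m; "finger_gap": opening from 0.0 (shut) to 1.0 (fully open); "gripper_force": force on a finger pad.
Only numpy, scipy, OpenCV 4.12 (cv2) and the standard library are available. Lean on these libraries where they do the work, as an engineer would, in place of code of your own. Each camera call takes 0.05 s, during which the arm holds its last target. There are 200 camera calls.

## Working session

There is one attempt and no reset: what is moved stays moved. The work goes in short steps, each a Python script; the robot and the scene stay as the last script left them, time stands still between calls to the robot, and variables do not carry over. Pictures are saved under pics/ and viewed, at most 14 in all, crops included, and the job is handed in when it is done.

```bash
mkdir -p pics; cat > h.py <<'E'
import numpy as np, cv2
from bench import env, kinematics, monitor, eyes, job
from scipy.spatial.transform import Rotation as R
def grab(n,save=None):
    f=eyes.grab_frame(n)
    if save: cv2.imwrite(f'pics/{save}.png',cv2.cvtColor(f['frame'],cv2.COLOR_RGB2BGR))
    return f
def ray(f,uv):
    uv=np.asarray(uv,float).reshape(-1,2); K=np.array(f['mtx']); V=np.array(f['view'])
    d=(uv-K[:2,2])/[K[0,0],K[1,1]]
    s=d.copy()
    for _ in range(20): s=d/(1+f['k1']*(s**2).sum(1,keepdims=True))
    D=np.c_[s,np.ones(len(s))]@V[:3,:3]
    return -V[:3,:3].T@V[:3,3],D
def plane(f,uv,z):
    o,D=ray(f,uv); return o+D*((z-o[2])/D[:,2])[:,None]
def proj(f,P):
    V=np.array(f['view']);K=np.array(f['mtx']);P=np.asarray(P,float).reshape(-1,3)@V[:3,:3].T+V[:3,3]
    s=P[:,:2]/P[:,2:]; s=s*(1+f['k1']*(s**2).sum(1,keepdims=True))
    return s*[K[0,0],K[1,1]]+K[:2,2]
E
python3 - <<'E'
from h import *
for n in ('scene','side','wrist'):
    f=grab(n,n+'0'); V=np.array(f['view']); print(n,-V[:3,:3].T@V[:3,3],V[2,:3],f['k1'],np.array(f['mtx'])[0])
s=monitor.sense();print(s['clock'],s['ee_rot'],s['position'],env.hold_point_z)
E
```

```text
scene [ 0.94848262 -0.58658574  0.74195216] [-0.43585262  0.57485398 -0.69251382] -0.14119465765395334 [411.77283841   0.         252.01797003]
side [ 0.1223222  -0.51753376  0.81245382] [ 0.37917507  0.50456937 -0.775652  ] -0.06507905686592656 [434.48406663   0.         258.85999707]
wrist [0.08149565 0.52464244 0.37230692] [ 0.28673838 -0.0883234  -0.95392876] -0.06647687223741201 [288.71416763   0.         253.79542151]
0.15 [ 1.49353249e-01  9.88783803e-01 -4.15920697e-04 -1.57058044e-04] [0.15496595 0.50139176 0.19711106] 0.0187
```

View pics/scene0.png

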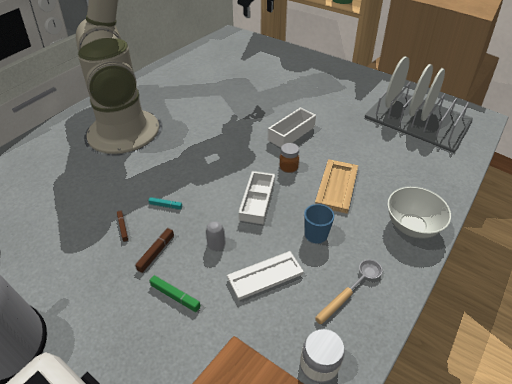

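View pics/side0.png

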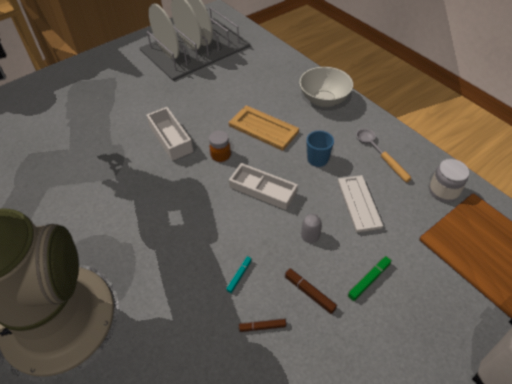

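The scene view shows the deep tier at (292,127), the shallow tier at (257,197), the lid at (265,276), the stand at (337,186) and the larger brown case at (155,250). The bystanders are the jar at (289,158), the shaker at (215,236) and the cup at (319,222). In the side view these are deep (170,132), shallow (263,186), lid (360,203), stand (264,127) and case (310,290).

```bash
cat > meas.py <<'E'
from h import *
def comp(m,seed):
    n,l,st,c=cv2.connectedComponentsWithStats(m.astype(np.uint8),connectivity=4)
    ys,xs=np.nonzero(l); k=np.argmin((xs-seed[0])**2+(ys-seed[1])**2); return (l==l[ys[k],xs[k]]).astype(np.uint8)
def mask(f,kind):
    h=cv2.cvtColor(f['frame'],cv2.COLOR_RGB2HSV).astype(int); H,S,V=h[...,0],h[...,1],h[...,2]
    return (S<45)&(V>175) if kind=='w' else (H>8)&(H<28)&(S>70)&(V>110) if kind=='s' else ((H<14)|(H>172))&(S>70)&(V<150)
def fit(f,m,L,W,ht,z0=0):
    """far top edges of the silhouette -> centre, angle of long axis"""
    c=max(cv2.findContours(m,cv2.RETR_EXTERNAL,cv2.CHAIN_APPROX_NONE)[0],key=len)
    P=plane(f,c.reshape(-1,2),z0+ht)[:,:2]; o,_=ray(f,[0,0])
    H=cv2.convexHull((P*1e4).astype(np.float32)).reshape(-1,2)/1e4
    A=cv2.approxPolyDP((H*1e4).astype(np.float32).reshape(-1,1,2),35,True).reshape(-1,2)/1e4
    E=np.roll(A,-1,0)-A; l=np.linalg.norm(E,axis=1)
    # both long edges vote, refined on the hull points next to the far one
    e=E[l.argmax()]/l.max()
    for _ in range(3):
        n=np.array([-e[1],e[0]]); n*=np.sign(n@(P.mean(0)-o[:2]))
        q=P@n; t=P@e; near=P[(q>q.max()-.006)&(abs(t-(t.max()+t.min())/2)<.4*(t.max()-t.min()))]
        e=cv2.fitLine((near).astype(np.float32),cv2.DIST_HUBER,0,.001,.001)[:2].ravel()
    n=np.array([-e[1],e[0]]); n*=np.sign(n@(P.mean(0)-o[:2])); e=e*np.sign(e@(P.mean(0)-o[:2]))
    # half pixel allowance ignored
    q=P@n; t=P@e; tf,qf=np.percentile(t,99),np.median((near@n))
    ctr=n*(qf-W/2)+e*(tf-L/2)
    return ctr,np.arctan2(*e[::-1])%np.pi,(np.ptp(t),np.ptp(q))
OB=dict(deep=('w',(292,127),(170,132),.150,.060,.050),shallow=('w',(257,197),(263,186),.150,.060,.034),
 lid=('w',(265,276),(360,203),.150,.060,.017),stand=('s',(337,186),(264,127),.174,.084,.016),case=('c',(155,250),(310,290),.122,.018,.022))
def box(c,th,L,W,z):
    e=np.array([np.cos(th),np.sin(th)]);n=np.array([-e[1],e[0]])
    return np.array([[*(c+a*e*L/2+b*n*W/2),z] for a,b in ((1,1),(1,-1),(-1,-1),(-1,1))])
E
python3 - <<'E'
from meas import *
F=[grab('scene'),grab('side')]; im=[cv2.resize(f['frame'][:,:,::-1],None,fx=2,fy=2,interpolation=2) for f in F]
for k,(kd,s0,s1,L,W,ht) in OB.items():
    r=[]
    for f,s,i in zip(F,(s0,s1),im):
        m=comp(mask(f,kd),s); c,th,sz=fit(f,m,L,W,ht); r.append(c)
        print(k,c.round(4),round(th,3),np.round(sz,3),m.sum())
        cv2.polylines(i,[(2*proj(f,box(c,th,L,W,ht))).astype(int)],True,(0,0,255),1)
for f,s in zip(F,([(289,160),(215,238),(319,225)],[(220,147),(311,230),(319,150)])): print('byst',plane(f,s,.03)[:,:2].round(3).tolist())
cv2.imwrite('pics/fitA.png',im[0][180:640,200:780]); cv2.imwrite('pics/fitB.png',im[1][180:640,240:820])
E
```

```text
deep [0.4354 0.2924] 1.466 [0.153 0.063] 136
deep [0.4093 0.2148] 1.453 [0.071 0.027] 210
shallow [0.5184 0.0017] 2.0 [0.152 0.061] 678
shallow [ 0.5353 -0.0883] 1.998 [0.064 0.034] 312
lid [ 0.6674 -0.1715] 1.073 [0.151 0.062] 1596
lid [ 0.6673 -0.1727] 1.07 [0.147 0.058] 1131
stand [0.6549 0.1701] 1.894 [0.187 0.085] 1453
stand [0.6565 0.1695] 1.894 [0.176 0.091] 1469
case [ 0.4389 -0.3027] 1.719 [0.093 0.028] 389
case [ 0.4307 -0.268 ] 1.728 [0.123 0.023] 633
byst [[0.512, 0.155], [0.528, -0.17], [0.695, 0.001]]
byst [[0.511, 0.16], [0.523, -0.169], [0.7, -0.003]]
```

View pics/fitA.png

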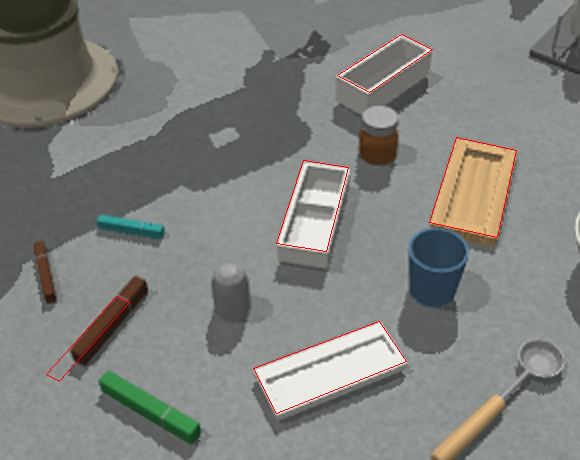

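View pics/fitB.png

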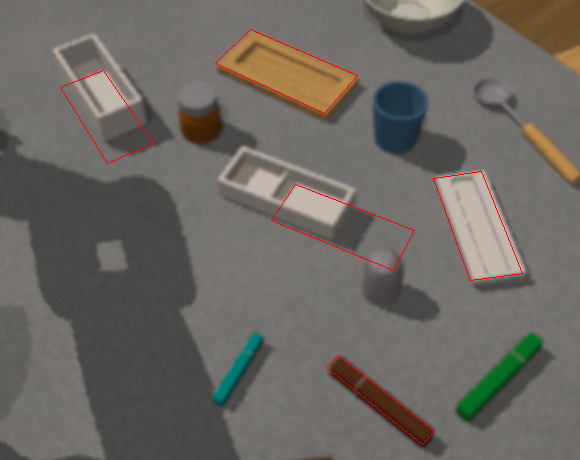

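The overlays show the scene fits of the deep tier, shallow tier, lid and stand sitting on their rims, and lid and stand agree between views within 1.5 mm. The side masks caught only the box floors. In the scene view the case mask was cut at its band. I'll loosen those masks and check again.

```bash
cat >> meas.py <<'E'
def mask2(f,kind,dv=0):
    h=cv2.cvtColor(f['frame'],cv2.COLOR_RGB2HSV).astype(int); H,S,V=h[...,0],h[...,1],h[...,2]
    m=(S<60)&(V>dv) if kind=='w' else ((H<16)|(H>170))&(S>60)&(V<170)
    return cv2.morphologyEx(m.astype(np.uint8),cv2.MORPH_CLOSE,np.ones((5,5)))if kind=='c' else m
E
python3 - <<'E'
from meas import *
F=[grab('scene'),grab('side')]
for k in('deep','shallow','lid','case'):
    kd,s0,s1,L,W,ht=OB[k]
    for f,s,n,vs in zip(F,(s0,s1),('scene','side'),((165,185),(130,145,160))):
      for v in vs if kd=='w' else (0,):
        m=comp(mask2(f,kd,v),s); c,th,sz=fit(f,m,L,W,ht)
        print(k,n,v,c.round(4),round(th,3),np.round(sz,3),m.sum())
E
```

```text
deep scene 165 [0.4331 0.2941] 1.466 [0.154 0.063] 188Traceback (most recent call last):
  File "<stdin>", line 7, in <module>
  File "meas.py", line 20, in fit
    e=cv2.fitLine((near).astype(np.float32),cv2.DIST_HUBER,0,.001,.001)[:2].ravel()
      ~~~~~~~~~~~^^^^^^^^^^^^^^^^^^^^^^^^^^^^^^^^^^^^^^^^^^^^^^^^^^^^^^
cv2.error: OpenCV(4.12.0) /io/opencv/modules/imgproc/src/linefit.cpp:50: error: (-215:Assertion failed) count > 0 in function 'fitLine2D_wods'
```

```bash
python3 - <<'E'
from meas import *
F=[grab('scene'),grab('side')]
for k in('deep','shallow','lid','case'):
    kd,s0,s1,L,W,ht=OB[k]
    for f,s,n,vs in zip(F,(s0,s1),('scene','side'),((155,165,175),(115,125,135))):
      for v in vs if kd=='w' else (0,):
       try:
        m=mask2(f,kd,v).astype(np.uint8); w=np.zeros_like(m); cv2.circle(w,s,45,1,-1); m=comp(cv2.morphologyEx(m*w,cv2.MORPH_CLOSE,np.ones((5,5))),s); c,th,sz=fit(f,m,L,W,ht)
        print(k,n,v,c.round(4),round(th,3),np.round(sz,3),m.sum())
       except cv2.error: print(k,n,v,'x')
E
```

```text
deep scene 155 [0.4331 0.2941] 1.466 [0.155 0.064] 230
deep scene 165 [0.4331 0.2941] 1.466 [0.154 0.063] 207
deep scene 175 [0.4354 0.2924] 1.464 [0.153 0.062] 158
deep side 115 [0.4464 0.4073] 0.444 [0.279 0.272] 4189
deep side 125 [0.439  0.2937] 1.438 [0.157 0.068] 811
deep side 135 [0.438  0.2916] 1.44 [0.154 0.064] 712
shallow scene 155 [0.5167 0.0034] 2.0 [0.155 0.063] 819
shallow scene 165 [0.5179 0.0028] 1.999 [0.154 0.062] 772
shallow scene 175 [0.5184 0.0017] 2.0 [0.152 0.061] 755
shallow side 115 [0.5838 0.0638] 2.034 [0.216 0.248] 4592
shallow side 125 [0.5234 0.0037] 2.001 [0.154 0.066] 1236
shallow side 135 [0.5224 0.0024] 2.004 [0.153 0.064] 1146
lid scene 155 [ 0.6325 -0.1737] 1.678 [0.157 0.137] 1829
lid scene 165 [ 0.6674 -0.171 ] 1.078 [0.152 0.062] 1749
lid scene 175 [ 0.6674 -0.1715] 1.073 [0.151 0.062] 1732
lid side 115 [ 0.7288 -0.1025] 3.035 [0.243 0.222] 5582
lid side 125 [ 0.6728 -0.1688] 1.072 [0.156 0.067] 1498
lid side 135 [ 0.6712 -0.1703] 1.076 [0.153 0.064] 1439
case scene 0 [ 0.4336 -0.2684] 1.718 [0.127 0.028] 531
case side 0 [ 0.4312 -0.2679] 1.732 [0.123 0.023] 660
```

Both views now agree within about 3 mm, and the sizes match. Next is picking and placing the deep tier.

```bash
cat > act.py <<'E'
from meas import *
def quat(th,p):
    """tool down with x along the long axis; the half turn nearer the present wrist"""
    j=np.array(monitor.sense()['joints']); best=None
    for a in (th,th+np.pi):
        q=(R.from_euler('z',a)*R.from_euler('x',np.pi)).as_quat(); s=kinematics.ik(p,q)
        if s is not None:
            d=abs(np.array(s)-j)[5]
            if best is None or d<best[0]: best=(d,q)
    return best[1]
def st(t=''):
    s=monitor.sense(); print(t,'t',round(s['clock'],1),'pos',np.round(s['position'],4),'gap',round(s['finger_gap'],3),'F',np.round(s['contact_force'],1),'grip',round(s['gripper_force'],1))
def pick(c,th,z,up,effort):
    c=np.asarray(c); p=[*c,z+.09]; q=quat(th,p)
    env.reach(p,q); st('above'); g=env.movel([*c,z],.12,guard=15); st(f'down {g}')
    env.close_gripper(effort); st('closed'); env.movel([*c,up],.2); st('up')
def place(c,th,z,up,over=.0015,hover=.03):
    c=np.asarray(c); p=[*c,up]; q=quat(th,p); env.reach(p,q); env.movel([*c,z+hover],.2); st('hover')
    g=env.movel([*c,z-over],.05,guard=12); st(f'placed {g}')
E
python3 - <<'E'
from act import *
pick((.4365,.2925),1.455,.018,.2,40)
place((.656,.170),1.894,.018+.010,.2)
env.release(); env.hold(.2); x,y,z=monitor.sense()['position']; env.movel([x,y,.2],.25); st('off')
env.set_joints([.9,*monitor.sense()['joints'][1:]]) if 0 else None
grab('scene','s1'); grab('side','d1')
E
```

```text
above t 1.8 pos [0.4361 0.2933 0.1083] gap 0.999 F [-0.7 -1.3  0. ] grip 0.0
down False t 2.7 pos [0.4369 0.2928 0.0187] gap 1.0 F [-0.6 -0.8  0.1] grip 0.0
closed t 3.5 pos [0.4365 0.2925 0.018 ] gap -0.001 F [ 0.  -0.2  0.4] grip 0.0
up t 4.5 pos [0.436  0.2923 0.1989] gap 0.001 F [ 0.4 -0.1 -0.3] grip 0.0
hover t 6.4 pos [0.6566 0.1704 0.0597] gap -0.003 F [-0.4  0.4  0.3] grip 0.0
placed False t 7.2 pos [0.6562 0.17   0.0268] gap 0.002 F [0.  0.4 0.2] grip 0.0
off t 9.0 pos [0.6554 0.17   0.1983] gap 0.998 F [ 0.9 -0.1  0. ] grip 0.0
```

View pics/s1.png

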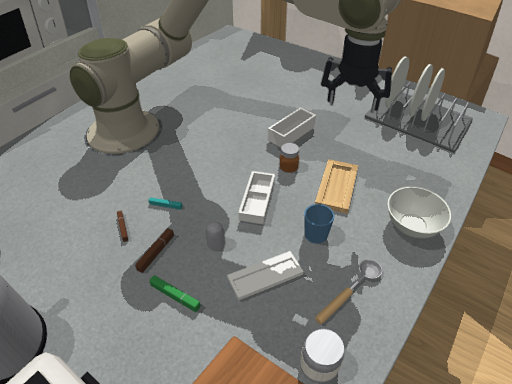

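The picture shows that the deep tier (292,127) and the stand (337,186) haven't moved: the gripper closed on nothing. I'll check the tool axes.

```bash
python3 - <<'E'
from act import *
s=monitor.sense(); M=R.from_quat(s['ee_rot']).as_matrix(); print(M.round(3)); f=grab('scene'); g=grab('side'); p=np.array(s['position'])
for f in (f,g): print(proj(f,[p,p+M[:,1]*.05,p-M[:,1]*.05,p+[0,0,-.19]]).round(0).tolist())
E
```

```text
[[-0.318  0.948 -0.003]
 [ 0.948  0.318 -0.   ]
 [ 0.001 -0.003 -1.   ]]
[[348.0, 125.0], [370.0, 129.0], [327.0, 121.0], [337.0, 185.0]]
[[262.0, 68.0], [273.0, 58.0], [250.0, 79.0], [262.0, 127.0]]
```

View pics/d1.png

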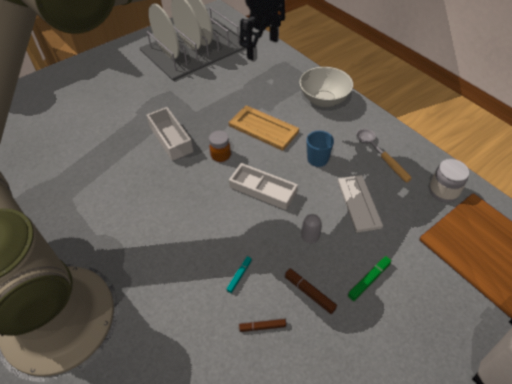

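The fingertips at about (358,101) in scene and (263,45) in side sit roughly 20 px above the TCP's projection in both views. The reported TCP and the real tips disagree, so I'll shut the fingers and triangulate the tips.

```bash
python3 - <<'E'
from act import *
env.close_gripper(20); st()
s=monitor.sense(); p=np.array(s['position']); out=[]
for n in('scene','side'):
    f=grab(n); u=proj(f,p)[0]; x,y=(u-[50,70]).astype(int); x,y=max(x,0),max(y,0); print(n,u,'crop origin',x,y)
    c=cv2.resize(f['frame'][y:y+90,x:x+90,::-1],None,fx=4,fy=4,interpolation=0); cv2.drawMarker(c,tuple(((u-[x,y])*4).astype(int).tolist()),(0,0,255),0,10); out.append(cv2.resize(c,(360,360)))
cv2.imwrite('pics/tips.png',np.hstack(out))
E
```

```text
t 10.0 pos [0.656 0.17  0.2  ] gap 0.001 F [-0.7 -0.6 -0.7] grip 0.0
scene [348.82044941 123.99759457] crop origin 298 53
side [262.17875736  67.0591286 ] crop origin 212 0
```

View pics/tips.png

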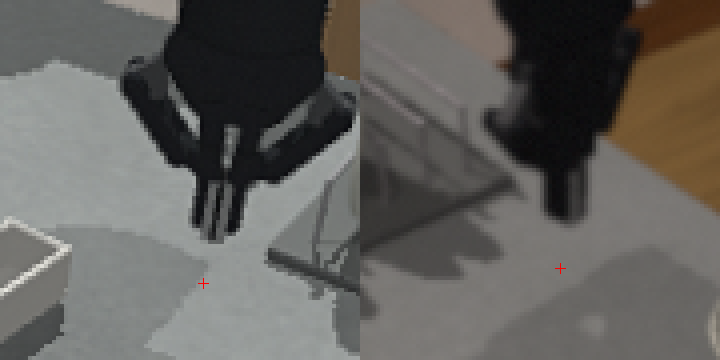

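The shut tips are at about (352,113) in scene and (264,55.5) in side, against the projected TCP at (349,124) and (262,67).

```bash
python3 - <<'E'
from act import *
def tri(a,b):
    (o1,d1),(o2,d2)=a,b; d1,d2=d1[0],d2[0]; t=np.linalg.lstsq(np.c_[d1,-d2],o2-o1,rcond=None)[0]; A=o1+t[0]*d1;B=o2+t[1]*d2; return ((A+B)/2).round(4),np.linalg.norm(A-B).round(4)
F,G=grab('scene'),grab('side')
print(tri(ray(F,(352,113)),ray(G,(264,55.5))), monitor.sense()['position'])
# counter-height check: box tops/bottoms, wood stand corners etc.
print('jar cap', tri(ray(F,(289,149)),ray(G,(219,137.5))),'case band/end', tri(ray(F,(139,268)),ray(G,(333,308))), 'stand', tri(ray(F,(337,186)),ray(G,(263,127))))
f=grab('wrist','w1'); V=np.array(f['view']); M=R.from_quat(monitor.sense()['ee_rot']).as_matrix()
print('wrist cam in tool', M.T@(-V[:3,:3].T@V[:3,3]-monitor.sense()['position']))
E
```

```text
(array([0.6595, 0.1676, 0.2322]), np.float64(0.0011)) [0.65596834 0.16999002 0.20002508]
jar cap (array([0.5095, 0.156 , 0.0667]), np.float64(0.0013)) case band/end (array([ 0.4423, -0.3242,  0.0146]), np.float64(0.0011)) stand (array([0.6563, 0.1681, 0.0069]), np.float64(0.0031))
wrist cam in tool [ 7.72393878e-02 -1.63411201e-05 -1.75294659e-01]
```

View pics/w1.png

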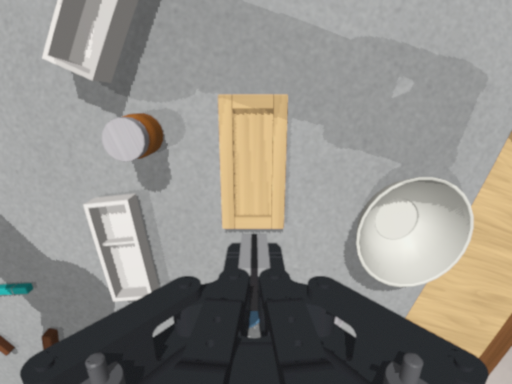

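The wrist view shows the stand centred at (254,162) and the shut tips at (254,236). Triangulation puts the real tips about 32 mm above the reported TCP, while the jar cap comes out at 67 mm and the case end at 15 mm, so the cameras are sound. A guarded touch on bare counter will measure the offset directly.

```bash
python3 - <<'E'
from act import *
c=[.56,.29]; q=quat(1.894,[*c,.08]); env.reach([*c,.06],q)
p0=np.array(monitor.sense()['position'])
def tip(n):
    f=grab(n); u=proj(f,monitor.sense()['position'])[0]; V=cv2.cvtColor(f['frame'],cv2.COLOR_RGB2HSV)[...,2]
    m=np.zeros_like(V); x,y=u.astype(int); m[max(0,y-35):y+12,x-12:x+13]=1
    k=(V<60)&(m>0); ys,xs=np.nonzero(k); b=ys.max(); xb=xs[ys>=b-2]; return f,np.array([xb.mean(),b]),u
g=env.movel([*c,-.045],.03,guard=5); st(f'touch {g}')
for n in('scene','side'):
    f,t,u=tip(n); print(n,t,u, plane(f,[t],.003)[0].round(4), plane(f,[t],.0)[0].round(4))
env.movel([*c,.06],.15)
E
```

```text
touch True t 13.8 pos [ 0.56    0.29   -0.0337] gap -0.001 F [-1.  -0.8  5.3] grip 2.6
scene [329.375 151.   ] [326.28623323 159.43435677] [0.5668 0.2874 0.003 ] [0.5652 0.291  0.    ]
side [209. 121.] [209.98762781 129.64956922] [0.5582 0.2858 0.003 ] [0.5598 0.2887 0.    ]
```

The touch gives an offset of about 33 mm in z (the tips reach the counter at a reported -0.0337), with the lateral position fine. I'll correct heights by that and retry.

```bash
sed -i 's/^def pick(c,th,z,up,effort):/D=-.033\ndef pick(c,th,z,up,effort):\n    z+=D/; s/^def place(.*/&\n    z+=D/' act.py
python3 - <<'E'
from act import *
env.release()
pick((.4365,.2925),1.455,.018,.15,40)
E
```

```text
above t 16.0 pos [0.4368 0.2927 0.0755] gap 0.995 F [ 0.6 -0.5 -0.6] grip 0.0
down False t 16.9 pos [ 0.4371  0.2926 -0.0145] gap 1.002 F [-0.1 -0.5 -0.2] grip 0.0
closed t 17.2 pos [ 0.437   0.2927 -0.0142] gap 0.693 F [-0.5 -0.8  6.6] grip 42.7
up t 18.2 pos [0.4359 0.2922 0.1487] gap 0.696 F [-1.  -0.4 -2.6] grip 43.3
```

```bash
python3 - <<'E'
from act import *
place((.656,.170),1.894,.018+.010,.15)
env.release(); env.hold(.2); x,y,z=monitor.sense()['position']; env.movel([x,y,.15],.25)
env.reach([.50,.02,.15],quat(2.0,[.5,.02,.15])); st('off')
f=grab('scene'); g=grab('side'); im=[]
for n,h,s,vs in(('scene',f,None,(155,175)),('side',g,None,(125,135))):
    s=proj(h,[.656,.170,.06])[0].astype(int)
    for v in vs:
      try:
        m=mask2(h,'w',v).astype(np.uint8); w=np.zeros_like(m); cv2.circle(w,tuple(s.tolist()),45,1,-1); m=comp(cv2.morphologyEx(m*w,cv2.MORPH_CLOSE,np.ones((5,5))),s); c,th,sz=fit(h,m,.15,.06,.06)
        print(n,v,c.round(4),round(th,3),np.round(sz,3),m.sum())
      except cv2.error: print('x')
    im.append(cv2.resize(h['frame'][s[1]-50:s[1]+50,s[0]-50:s[0]+50,::-1],None,fx=4,fy=4,interpolation=2))
cv2.imwrite('pics/deep1.png',np.hstack(im))
E
```

```text
hover t 20.0 pos [0.6567 0.1705 0.0267] gap 0.692 F [-1.5 -0.  -1.6] grip 43.3
placed True t 20.6 pos [ 0.6555  0.17   -0.0041] gap 0.693 F [-2.2 -0.2  4.3] grip 44.3
off t 22.8 pos [0.5006 0.0203 0.1497] gap 1.004 F [ 0.3  0.  -0.7] grip 0.0
scene 155 [0.65   0.3236] 2.286 [0.34  0.195] 3247
scene 175 [0.6556 0.1704] 1.903 [0.153 0.064] 595
side 125 [0.792  0.2074] 0.894 [0.26  0.146] 1601
side 135 [0.6791 0.1181] 1.901 [0.102 0.066] 295
```

View pics/deep1.png

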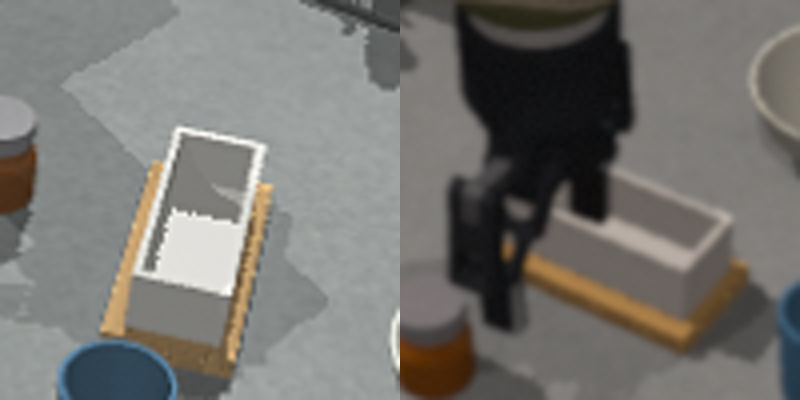

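The deep tier sits level in the stand, its rim fitting at (0.6556, 0.1704) and 1.90 rad; in the side half of the crop the gripper covers its left part. Next is the shallow tier.

```bash
python3 - <<'E'
from act import *
pick((.520,.002),2.0,.002,.18,40)
place((.6558,.1702),1.9,.002+.054,.18)
env.release(); env.hold(.2); x,y,z=monitor.sense()['position']; env.movel([x,y,.18],.25)
p=[.62,-.12,.15];env.reach(p,quat(1.074,p)); st('off')
im=[]
for n,vs in(('scene',(165,175,185)),('side',(125,135))):
    h=grab(n);s=proj(h,[.656,.170,.09])[0].astype(int)
    for v in vs:
      try:
        m=mask2(h,'w',v).astype(np.uint8); w=np.zeros_like(m); cv2.circle(w,tuple(s.tolist()),45,1,-1); m=comp(cv2.morphologyEx(m*w,cv2.MORPH_CLOSE,np.ones((5,5))),s); c,th,sz=fit(h,m,.15,.06,.088)
        print(n,v,c.round(4),round(th,3),np.round(sz,3),m.sum())
      except cv2.error: print('x')
    im.append(cv2.resize(h['frame'][max(0,s[1]-50):s[1]+50,s[0]-50:s[0]+50,::-1],(400,400),interpolation=2))
cv2.imwrite('pics/shal1.png',np.hstack(im))
E
```

```text
above t 23.4 pos [0.5204 0.0024 0.0595] gap 0.997 F [-0.4 -0.5  0.7] grip 0.0
down False t 24.2 pos [ 0.5207  0.0019 -0.03  ] gap 1.001 F [-0.6 -0.  -0.6] grip 0.0
closed t 24.6 pos [ 0.5205  0.0019 -0.0302] gap 0.694 F [-0.7  0.7  4.3] grip 42.1
up t 25.8 pos [0.5194 0.0021 0.1789] gap 0.695 F [ 0.2  0.1 -1.2] grip 43.3
hover t 27.5 pos [0.6567 0.1697 0.0548] gap 0.693 F [ 0.3  0.3 -0.4] grip 43.3
placed True t 28.0 pos [0.6552 0.1701 0.0239] gap 0.696 F [-0.7 -0.2  4.5] grip 44.2
off t 30.5 pos [ 0.6203 -0.1188  0.15  ] gap 1.002 F [ 0.7 -0.2  0.1] grip 0.0
scene 165 [0.6454 0.1884] 1.794 [0.176 0.147] 1197
scene 175 [0.6552 0.1726] 1.898 [0.154 0.072] 642
scene 185 [0.6554 0.1719] 1.898 [0.153 0.061] 629
side 125 [0.7336 0.3103] 2.343 [0.229 0.258] 3821
side 135 [0.6605 0.1756] 1.899 [0.157 0.07 ] 931
```

View pics/shal1.png

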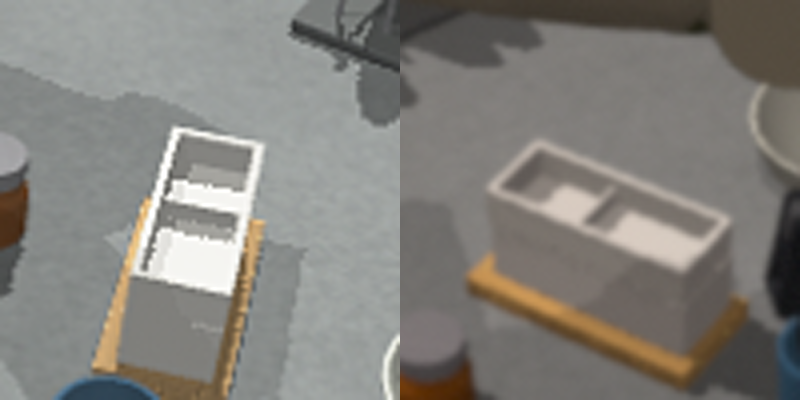

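Both tiers are flush and level, with the shallow rim at about (0.6556, 0.1715). Before the lid I'll check finger clearance to the spoon, then go.

```bash
python3 - <<'E'
from act import *
f=grab('scene'); print('finger px',proj(f,[[.718,-.199,.01],[.618,-.145,.01]]).round(0).tolist(), plane(f,[(319,322),(350,292),(370,270)],.01)[:,:2].round(3).tolist())
pick((.668,-.172),1.074,.000,.2,40)
env.hold(.2); h=grab('scene','lidheld'); st()
place((.6556,.1712),1.9,.082,.2)
E
```

```text
finger px [[278.0, 296.0], [254.0, 255.0]] [[0.817, -0.2], [0.834, -0.103], [0.844, -0.028]]
above t 31.2 pos [ 0.6682 -0.1714  0.0579] gap 1.0 F [-0.5  0.4  0.3] grip 0.0
down False t 32.1 pos [ 0.6686 -0.1722 -0.0318] gap 1.002 F [-0.1 -0.8  0.2] grip 0.0
closed t 32.5 pos [ 0.6685 -0.1722 -0.0319] gap 0.691 F [-0.8  0.2  5.5] grip 43.3
up t 33.8 pos [ 0.6676 -0.1718  0.1987] gap 0.691 F [-0.4  0.8 -1. ] grip 43.1
 t 34.0 pos [ 0.6679 -0.172   0.1994] gap 0.689 F [ 0.1  0.7 -1.8] grip 43.1
hover t 36.1 pos [0.6565 0.1708 0.0805] gap 0.689 F [ 0.4 -0.3 -0.8] grip 43.2
placed True t 36.7 pos [0.6554 0.1713 0.0502] gap 0.686 F [-1.   0.4  4.6] grip 43.9
```

```bash
python3 - <<'E'
from act import *
env.release(); env.hold(.2); x,y,z=monitor.sense()['position']; env.movel([x,y,.2],.25)
p=[.5,-.2,.15];env.reach(p,quat(1.725,p)); st('off')
im=[]
for n,vs in(('scene',(165,175,185)),('side',(125,135,150))):
    h=grab(n);s=proj(h,[.656,.171,.1])[0].astype(int)
    for v in vs:
      try:
        m=mask2(h,'w',v).astype(np.uint8); w=np.zeros_like(m); cv2.circle(w,tuple(s.tolist()),45,1,-1); m=comp(cv2.morphologyEx(m*w,cv2.MORPH_CLOSE,np.ones((5,5))),s); c,th,sz=fit(h,m,.15,.06,.099)
        print(n,v,c.round(4),round(th,3),np.round(sz,3),m.sum())
      except cv2.error: print('x')
    im.append(cv2.resize(h['frame'][max(0,s[1]-50):s[1]+50,s[0]-50:s[0]+50,::-1],(400,400),interpolation=2))
cv2.imwrite('pics/lid1.png',np.hstack(im))
E
```

```text
off t 39.5 pos [ 0.5006 -0.1994  0.1501] gap 1.003 F [0.3 1.1 0.1] grip 0.0
scene 165 [0.6533 0.1747] 1.875 [0.158 0.076] 1021
scene 175 [0.6548 0.174 ] 1.901 [0.156 0.063] 980
scene 185 [0.655 0.174] 1.894 [0.153 0.062] 968
side 125 [0.5781 0.1786] 1.714 [0.228 0.092] 1046
x
xmeas.py:16: RuntimeWarning: invalid value encountered in divide
  e=E[l.argmax()]/l.max()
```

View pics/lid1.png

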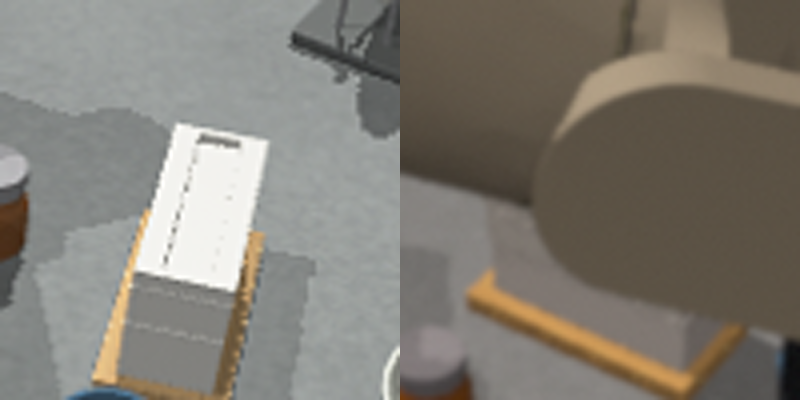

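The lid is flush on the stack, at about (0.655, 0.1725); in the side half of the crop the arm hides the top of the stack. Last is the cutlery case.

```bash
python3 - <<'E'
from act import *
pick((.432,-.268),1.725,.009,.22,30)
place((.6552,.1722),1.9,.009+.094,.22)
env.release(); env.hold(.2); x,y,z=monitor.sense()['position']; env.movel([x,y,.22],.2)
p=[.45,-.2,.2];env.reach(p,quat(1.725,p)); env.hold(.3); st('off')
im=[]
for n in('scene','side'):
    h=grab(n);s=proj(h,[.656,.171,.1])[0].astype(int)
    if n=='scene':
        m=comp(mask2(h,'c'),s); print(fit(h,m,.122,.018,.022,.094),m.sum())
    im.append(cv2.resize(h['frame'][max(0,s[1]-50):s[1]+50,s[0]-50:s[0]+50,::-1],(400,400),interpolation=2))
cv2.imwrite('pics/case1.png',np.hstack(im))
E
```

```text
above t 40.2 pos [ 0.4329 -0.268   0.0668] gap 1.002 F [ 1.5 -0.6 -0.4] grip 0.0
down False t 41.1 pos [ 0.4326 -0.2683 -0.0232] gap 1.002 F [ 0.8 -0.1  0.1] grip 0.0
closed t 41.7 pos [ 0.4321 -0.2681 -0.0238] gap 0.201 F [-0.1 -0.2  3. ] grip 31.2
up t 43.1 pos [ 0.4317 -0.2677  0.219 ] gap 0.2 F [ 0.2 -0.1 -0.2] grip 30.8
hover t 45.6 pos [0.656  0.1719 0.1016] gap 0.202 F [-0.4 -0.1  0.1] grip 30.7
placed True t 46.2 pos [0.6549 0.1722 0.07  ] gap 0.199 F [-1.1  0.7  5.6] grip 31.7
off t 49.8 pos [ 0.4502 -0.1998  0.1999] gap 1.0 F [-0.7  0.5 -0.3] grip 0.0
(array([0.65655146, 0.17187914]), np.float64(1.8896281929112486), (np.float64(0.14023898870361776), np.float64(0.017744518633353357))) 253
```

View pics/case1.png

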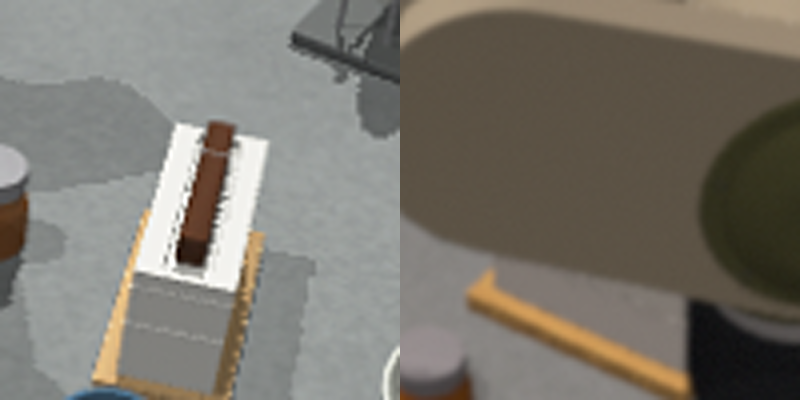

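The case lies in the groove, centred at about (0.6565, 0.172) and 1.89 rad, lined up with the lid, and its placing stopped at the expected seated height. The robot is clear, so I'm handing in.

```bash
python3 -c "
from h import *
print(job.hand_in())"
```

```text
the job is handed in; nothing more can be done
None
```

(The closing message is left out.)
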